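# Stack a toroidal transformer on its mounting bolt

## Task

Fit the mains transformer in the power-supply chassis. Over the upright bolt, on top of the brown insulating disc that is already there, thread the ring-shaped transformer first, lowered gently rather than dropped and with its solder tags facing the rectifier board, then the loose insulating disc, then the dished steel plate with its raised rim up, each sitting down flat on the one below and let go. Leave the tools and the other things on the mat where they are; the nut will be fitted later.

Things in the scene. Friction and masses are not known exactly. Their poses are not given: they have to be found in the camera images.
- chassis: Open aluminium tray of a power supply, fixed on the bench: 200 mm along its x, 260 mm along y, walls 30 mm high and 3 mm thick, floor 3 mm. Origin at the centre of its underside on the blue mat (work surface, z = 0), z up. The bolt stands upright at x = -10, y = +50 mm. The rectifier board fills the -y end. Within 70 mm of the bolt nothing stands on the floor but the disc round its foot.
- bolt_tip (a point): Top end of the upright M8 bolt in the chassis, on its axis, 66 mm above the mat: 8 mm diameter, the last 5 mm tapering to 5 mm. A brown insulating disc (58 mm diameter, 6 mm thick) is already fixed round its foot, its top 9 mm above the mat. Axes as the chassis.
- board (a point): Middle of the green rectifier board at the -y end of the chassis: 150 x 75 mm, from y = -119 to -44 mm in the chassis's frame, on top of it two dark blue cans and a finned heat sink up to 41 mm above the mat. Axes as the chassis.
- transformer: Ring-shaped (toroidal) transformer in amber tape, 58 mm diameter, 32 mm high, about 0.35 kg, with a straight 16 mm hole along z, black inside. Origin at the centre of its underside, z up. Starts upright on the mat; seated on the lower disc, its origin is 9 mm above the mat. Its tags face the rectifier board when its -y points the same way as the chassis's -y.
- tags (a point): Middle of the top of the white solder-tag block (four brass tags) on the transformer's -y side, 34 mm from its axis, 26 mm above its underside. The block is 30 mm wide along x, 10 to 26 mm above the underside (tags to 31.5 mm), and reaches out to 37 mm from the axis.
- disc: Loose brown insulating disc, hard and flat, 58 mm diameter, 6 mm thick, 25 g, with a 14 mm hole. Origin at the centre of its underside, z up. It starts flat on the mat; seated on the transformer its origin is 41 mm above the mat.
- plate: Dished zinc-plated steel plate (saucer-shaped clamping washer), 56 mm diameter at its rim, 8 mm high, 45 g, with a 13 mm hole in its flat middle, which is 2.5 mm thick and 43 mm across; the rim rises round it. Origin at the centre of its underside, z up, the rim on the +z side. It starts flat on the mat, rim up; seated on the disc its origin is 47 mm above the mat.
- led_board: Bystander: dark blue circuit board with a ring of LEDs, 100 x 100 mm, 15 mm high, loose on the mat. Origin at the centre of its underside.
- spool: Bystander: green solder spool standing on end, 60 mm diameter, 51 mm high. Origin at the centre of its underside.
- cutters: Bystander: side cutters with red handles lying on the mat, about 145 mm long, 12 mm high. Origin under the middle.
- screwdriver: Bystander: yellow screwdriver lying on the mat, 200 mm long.
- spanner: Bystander: steel spanner lying on the mat, 165 mm long.
- nut: Bystander: M8 flange nut lying on the mat, 22 mm across, 9 mm high; it is not to be fitted now. Origin at the centre of its underside.
- multimeter: Bystander: yellow multimeter lying on its back, 170 x 82 mm, 47 mm high. Origin at the centre of its underside.
There are look-alikes about, which are no part of the job. What is shaped like the transformer but pink is not meant. There is more than one size of the plate; the one meant has the size given above.

How it is judged:
By the outcome, as a careful person would: the job done as asked, in the order asked, and still so for the second after the job is handed in, with the robot touching nothing.
It also fails if it takes over 69 s, if anything falls off the work surface, if the arm or the gripper's body presses on something with over 40 N, if the wrist force passes 120 N, or if a joint passes its speed limit or range.

## Robot

A 7-joint arm with a two-finger parallel gripper is mounted at the origin on the work surface. World frame = base frame: x ahead of the robot, y to its left, z up, the work surface at z = 0. Lengths are in m, angles in rad, forces in N, time in s.
With the tool pointing down it reaches from about 0.35 to 0.9 m from the base axis. Payload 19.9 kg.
Tool frame: the origin (TCP) lies midway between the tips of the shut fingers; the grasp point (between the pads) lies r.grip_depth behind it (r.grip_depth is the distance from the TCP to the grasp point, in m); z points along the fingers, y is the line along which they close (so a half turn about z gives the same grasp; the last joint's range is limited). The gripper opens to 85 mm and grips with 20 to 120 N. Pads are 22 mm wide; open, the fingers measure 114 mm over their backs; the gripper's body (76 mm by 85 mm) begins 54 mm behind the grasp point. The pads swing forward as they close: fully open they stand 13 mm farther back than shut.
Start: joints at [1.097, 0.417, -0.01, 1.614, 0.005, 1.111, -0.053], TCP at [0.262, -0.567, 0.231] pointing down, gripper open.
Joint ranges: [-2.81, 2.81], [-0.39, 2.02], [-1.27, 1.25], [0.06, 2.57], [-1.19, 4.33], [0.19, 2], [-2.82, 2.82]. Speed limits (rad/s): [1.89, 1.89, 2.39, 2.39, 3.01, 3.01, 3.01].

## Interface

Orientations are given as a unit quaternion [w, x, y, z].
In Python, from station import r, camera gives the robot as it stands.
- The arm moves only by the tool carry_out, never from a script. Its argument "commands" is one flat list of numbers, 7 for each row, row after row: the shift along the world's x, y, z in cm, then the turn, a rotation vector about the world's x, y, z in rad, then the finger opening in cm, from 0 to 8.54. A call has 1 to 20 rows; each row shifts and turns the commanded pose from where the row before left it; what a row does not reach is not made up. A row lasts 1/12 s, in which the tool goes at most 41.7 mm and 7.16 degrees, less where a joint would pass 70% of its speed; a pose out of reach is approached as far as the arm can. A call is refused whole if a number of a shift passes 4.17 or a number of a turn 0.125, either way. A call with a gripper value outside its range is refused whole. The fingers move at their own pace and stop on an object; "grip_force" is the grip in N (left out, the last holds). Time passes only in rows, so rows that do not move let the fingers close. It gives the time, the measured TCP pose, the force, the opening and the grip force at its end, in the units of the state.
- r.sense(): the state, without advancing time (a new reading comes with each control period).
- camera(name): name is "scene" or "side" or "wrist"; returns a dict with "frame" (480x640x3 uint8, red, green, blue), "range_z" (480x640 float32, m along the optical axis (not along the pixel's ray), 0 where there is no reading), "fov_y" (degrees; the focal length in pixels is half the picture's height over the tangent of half this angle, whatever the lens; pixels are square), "cx", "cy" (the principal point, pixels), "extrinsics" (4x4, takes a point from camera to world coordinates); the wrist camera has in their place "hand_eye" (4x4, takes a point from camera to tool coordinates, whose origin is the TCP and whose axes are the flange's). Camera axes: x right, y down, z forward; pixel columns grow to the right and rows downward; lengths in m; the calibration is good to about 2 mm. A picture is of the moment at which its call begins: read the wrist's pose just before it.
- r.sign_off(): hands the job in; it is judged then, once.
The state is a dict: "time_s": time; "qpos": joint angles; "qd": joint speeds; "tau": joint torques, N m; "tcp_pos": TCP position; "orientation": TCP orientation; "contact_force": force on the tool from outside, world axes, zero at the start; "wrist_torque": the same for the moment, N m; "grip_width": finger opening in m; "finger_force": force on a finger pad.
Only numpy, scipy, OpenCV 4.12 (cv2) and the standard library are available. Lean on these libraries where they do the work, as an engineer would, in place of code of your own. Each camera call takes 0.05 s, during which the arm holds its last target. There are 200 camera calls.

## Working session

There is one attempt and no reset: what is moved stays moved. The work goes in short steps, Python scripts to look and compute and a tool call to move; the robot and the scene stay as the last step left them, time stands still between calls to the robot, and variables do not carry over. Pictures are saved under pics/ and viewed, at most 12 in all, crops included, and the job is handed in when it is done.

Besides the shell and the picture viewer there is one more tool, called after "Emit:" by a JSON object that holds its "fn" and its "kwargs". carry_out: Moves the arm, as the interface text tells. Its arguments: {"type":"object","properties":{"commands":{"type":"array","items":{"type":"number"}},"grip_force":{"type":"number"}},"required":["commands"]}

```bash
ls; mkdir -p pics
cat > h.py <<'E'
from station import r,camera
import numpy as np,cv2
from scipy.spatial.transform import Rotation as R
def shot(n):
    s=r.sense(); c=camera(n)
    if 'extrinsics' in c: T=np.array(c['extrinsics'])
    else:
        q=s['orientation']; W=np.eye(4); W[:3,:3]=R.from_quat([q[1],q[2],q[3],q[0]]).as_matrix(); W[:3,3]=s['tcp_pos']
        T=W@np.array(c['hand_eye'])
    c['T']=T; c['f']=240/np.tan(np.radians(c['fov_y'])/2); return c
def save(c,n): cv2.imwrite('pics/'+n,c['frame'][:,:,::-1])
def ray(c,u,v):
    d=np.array([(u-c['cx'])/c['f'],(v-c['cy'])/c['f'],1.]); return c['T'][:3,3],c['T'][:3,:3]@d
def onz(c,u,v,z):
    o,d=ray(c,u,v); return o+d*(z-o[2])/d[2]
def cloud(c):
    v,u=np.mgrid[:480,:640]; z=c['range_z']
    P=np.stack([(u-c['cx'])/c['f']*z,(v-c['cy'])/c['f']*z,z],-1)
    return P@c['T'][:3,:3].T+c['T'][:3,3]
E
python3 - <<'E'
from h import *
for n in('scene','side'):
    c=shot(n);save(c,n+'0.png');print(n,c['T'].round(3).tolist(),c['f'],c['cx'],c['cy'],(c['range_z']>0).mean())
print(r.sense(),r.grip_depth)
E
```

```text
pics
scene [[-0.837, 0.452, -0.31, 0.962], [0.548, 0.684, -0.481, 0.6], [-0.005, -0.572, -0.82, 1.123], [0.0, 0.0, 0.0, 1.0]] 558.7574654779906 320.25719671135766 239.96495009223386 0.9961555989583334
side [[-0.997, -0.056, 0.059, 0.472], [-0.081, 0.72, -0.689, 0.958], [-0.004, -0.691, -0.723, 1.107], [0.0, 0.0, 0.0, 1.0]] 540.0843170560854 313.3136606178756 243.62243351131838 0.996005859375
{'time_s': 0.1, 'qpos': array([ 1.09648626,  0.41789808, -0.01033191,  1.61411175,  0.00468603,
        1.11066908, -0.05296063]), 'qd': array([-6.77370665e-04, -7.74683287e-04, -3.48110194e-04, -1.14258944e-03,
       -1.87930277e-03,  4.31737828e-05,  8.26080694e-04]), 'tau': array([ 9.71034751e-04, -8.65831089e+01,  6.79412819e-01, -4.35638058e+01,
        1.90766860e-02,  4.93554660e-03,  3.77686285e-05]), 'tcp_pos': array([ 0.26202382, -0.56708877,  0.23073373]), 'orientation': array([-5.11437806e-04,  9.76668278e-01,  2.14752864e-01, -1.42978719e-04]), 'contact_force': array([-0.21511789,  0.2207294 , -0.56030559]), 'wrist_torque': array([ 0.00231929,  0.0218586 , -0.00070195]), 'finger_force': 0.0, 'grip_width': 0.08546411709210784} 0.0187
```

View pics/scene0.png

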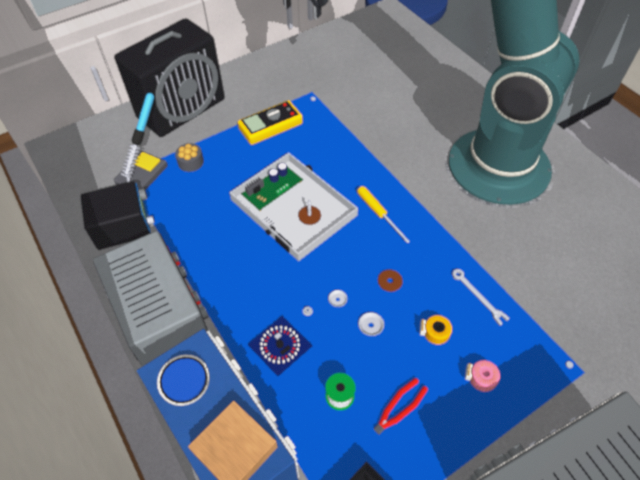

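View pics/side0.png

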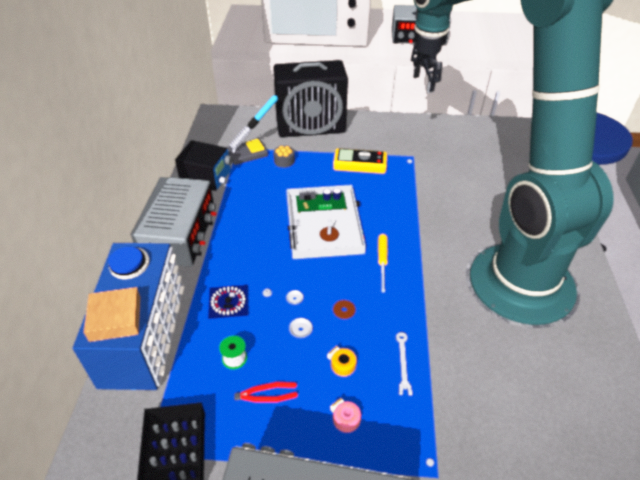

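The scene view shows the amber transformer at (437,329), with the pink look-alike at (485,375). The loose disc is at (390,281) and the bolt with its fixed disc at (309,213). There are two plates, at (371,323) and (338,298). I'll measure their diameters, which should be 56 mm for the one meant.

```bash
cat > m0.py <<'E'
from h import *
C={n:shot(n) for n in('scene','side')}
seeds={'scene':dict(trafo=(437,329),disc=(390,281),plateA=(371,323),plateB=(338,298),lower=(309,215),tray=(320,235)),
'side':dict(trafo=(344,360),disc=(344,309),plateA=(300,328),plateB=(294,297),lower=(329,233),tray=(310,240))}
for n,c in C.items():
    hsv=cv2.cvtColor(c['frame'],cv2.COLOR_RGB2HSV); P=cloud(c)
    H,S,V=[hsv[...,i].astype(int) for i in range(3)]
    mats={'trafo':(H>15)&(H<28)&(S>120)&(V>100),'disc':(H<14)&(S>90)&(V<190)&(V>50),'plate':(S<110)&(V>110)}
    mats['lower']=mats['disc']
    for k,(u,v) in seeds[n].items():
        if k=='tray': continue
        m=mats[k.rstrip('AB')].astype(np.uint8)
        w=np.zeros_like(m); w[v-26:v+26,u-26:u+26]=1; m*=w
        cs,_=cv2.findContours(m,cv2.RETR_EXTERNAL,cv2.CHAIN_APPROX_NONE)
        ct=max(cs,key=cv2.contourArea)
        zt={'trafo':.016,'disc':.006,'plateA':.008,'plateB':.008,'lower':.009}[k]
        X=np.array([onz(c,*p,zt)[:2] for p in ct[:,0].astype(float)])
        cc,rr=cv2.minEnclosingCircle((X*1000).astype(np.float32))
        e=cv2.fitEllipse((X*1000).astype(np.float32))
        M=np.zeros_like(m);cv2.drawContours(M,[ct],-1,1,-1)
        z=P[M>0][:,2]
        print(n,k,np.round(cc,1),'R',round(rr,1),'ell',np.round(e[0],1),np.round(e[1],1),'z%',np.percentile(z,[5,50,95]).round(4))
E
python3 m0.py
python3 - <<'E'
from h import *
c=shot('scene')
a=cv2.resize(c['frame'][260:400,290:520],None,fx=3.4,fy=3.4,interpolation=cv2.INTER_CUBIC)
cv2.imwrite('pics/crop1.png',a[:,:,::-1])
E
```

```text
scene trafo [460.1 288.8] R 33.2 ell [459.6 288.6] [53.5 65.8] z% [0.011  0.0309 0.0349]
scene disc [467.6 128.5] R 26.4 ell [467.5 128.5] [49.9 50.9] z% [0.0011 0.0056 0.0101]
scene plateA [570.5 194.8] R 29.0 ell [570.1 194.7] [54.6 56.4] z% [-0.0014  0.0037  0.0094]
scene plateB [595.3 101.7] R 22.0 ell [595.6 101.4] [40.9 42.4] z% [-0.0015  0.0024  0.0076]
scene lower [ 521.3 -133.2] R 27.2 ell [ 522.1 -132. ] [49.9 51.3] z% [0.0048 0.009  0.0134]
side trafo [461.3 289.1] R 34.9 ell [460.8 288.4] [54.1 68.8] z% [0.0119 0.0303 0.0348]
side disc [466.  130.7] R 25.7 ell [466.  130.7] [48.3 49.5] z% [0.0005 0.0054 0.0094]
side plateA [569.6 195.5] R 28.6 ell [569.5 195.4] [54.1 54.9] z% [-0.0016  0.0032  0.0087]
side plateB [594.3 102.2] R 22.2 ell [594.2 102.4] [40.3 42.9] z% [-0.0029  0.0023  0.0076]
side lower [ 520.3 -131.8] R 27.4 ell [ 520.  -130.1] [49.1 51. ] z% [0.0049 0.0089 0.0134]
```

View pics/crop1.png

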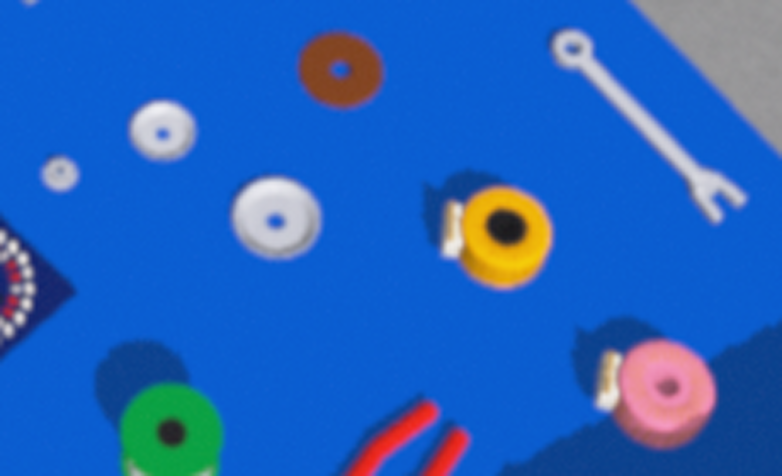

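The large plate A at scene (371,323) has a rim of about 56 mm. Plate B at (338,298) is only about 43 mm, so A is the one meant. In the crop the amber ring (505,235) is the transformer, and its tags are on its left. Next I'll measure the chassis yaw, the tag direction and the bolt.

```bash
cat > m1.py <<'E'
from h import *
O=[]
for n,win,ts in(('scene',(140,265,220,365),(412,440,312,345)),('side',(175,265,280,370),(322,340,338,366))):
    c=shot(n);P=cloud(c);f=c['frame'];hsv=cv2.cvtColor(f,cv2.COLOR_RGB2HSV);S=hsv[...,1].astype(int);V=hsv[...,2].astype(int);H=hsv[...,0].astype(int)
    W=lambda w:(lambda m:(m.__setitem__((slice(w[0],w[1]),slice(w[2],w[3])),True),m)[1])(np.zeros((480,640),bool))
    m=W(win)&~((H>100)&(H<125)&(S>150))&(P[...,2]>.024)&(P[...,2]<.034)&(S<90)
    cs,_=cv2.findContours(m.astype(np.uint8),cv2.RETR_EXTERNAL,cv2.CHAIN_APPROX_NONE);ct=np.vstack(cs)
    X=np.array([onz(c,*p,.03)[:2] for p in ct[:,0].astype(float)])
    b=cv2.minAreaRect((X*1000).astype(np.float32));print(n,'tray',np.round(b[0],1),np.round(b[1],1),round(b[2],2))
    w=(ts[2],ts[3],ts[0],ts[1]); m=W(w)&(S<110)&(V>130)
    v,u=np.nonzero(m);q=onz(c,u.mean(),v.mean(),.021);print('tag',u.mean(),v.mean(),m.sum(),q.round(4), np.degrees(np.arctan2(q[1]-.289,q[0]-.4605)))
c=shot('wrist');print(np.array(c['hand_eye']).round(4).tolist(),c['f'],c['cx'],c['cy'],r.sense()['time_s'])
E
python3 m1.py
```

```text
scene tray [ 513.6 -185.3] [265.9 264.7] 10.22
tag 425.1703703703704 327.84444444444443 135 [0.4827 0.273  0.021 ] -35.789646892699906
side tray [ 536.9 -179. ] [206.3 270.5] 8.86
tag 332.08235294117645 353.0470588235294 85 [0.4877 0.2715 0.021 ] -32.79338599757177
[[0.0004, -0.9513, -0.3084, 0.0786], [1.0, 0.0004, 0.0001, -0.0004], [0.0, -0.3084, 0.9513, -0.1419], [0.0, 0.0, 0.0, 1.0]] 367.0724407259082 319.3345062669006 238.03431559109188 0.4
```

Emit:
{"fn": "carry_out", "kwargs": {"commands": [1.84,3.11,0.1,0,0,0.092,8.5,1.84,3.11,0.1,0,0,0.092,8.5,1.84,3.11,0.1,0,0,0.092,8.5,1.84,3.11,0.1,0,0,0.092,8.5,1.84,3.11,0.1,0,0,0.092,8.5,1.84,3.11,0.1,0,0,0.092,8.5,1.84,3.11,0.1,0,0,0.092,8.5,1.84,3.11,0.1,0,0,0.092,8.5,1.84,3.11,0.1,0,0,0.092,8.5,1.84,3.11,0.1,0,0,0.092,8.5,1.84,3.11,0.1,0,0,0.092,8.5,1.84,3.11,0.1,0,0,0.092,8.5,1.84,3.11,0.1,0,0,0.092,8.5,1.84,3.11,0.1,0,0,0.092,8.5,0,0,0,0,0,0,8.5,0,0,0,0,0,0,8.5]}}

```text
time_s: 1.73
tcp_pos: [0.5204, -0.1301, 0.2453]
orientation: [-0.0, 0.651, 0.759, 0.0]
contact_force: [-0.8, -1.2, -1.1]
grip_width: 0.085
finger_force: 0.0
```

Run:
```python
from h import *
c=shot('wrist');save(c,'w1.png');s=r.sense();print(s['time_s'],s['tcp_pos'],s['orientation'],s['contact_force'])
np.savez('w1.npz',**{k:c[k] for k in('frame','range_z','T','f','cx','cy')})
P=cloud(c)
f=c['frame'];hsv=cv2.cvtColor(f,cv2.COLOR_RGB2HSV).astype(int)
m=(hsv[...,0]<14)&(hsv[...,1]>90)&(hsv[...,2]>50)&(hsv[...,2]<190)
n,l,st,ce=cv2.connectedComponentsWithStats(m.astype(np.uint8));i=1+st[1:,4].argmax();print(st[i],ce[i])
ct=max(cv2.findContours((l==i).astype(np.uint8),0,1)[0],key=cv2.contourArea)
X=np.array([onz(c,*p,.009)[:2]*1000 for p in ct[:,0].astype(float)]).astype(np.float32)
print(cv2.minEnclosingCircle(X),cv2.fitEllipse(X))
z=P[...,2]
v,u=np.nonzero((z>.05)&(z<.075)); 
if len(u): print('bolt pts',len(u),np.median(P[v,u],0),P[v,u].max(0),u.mean(),v.mean(),v.min(),v.max())
```

```text
1.7833 [ 0.51975485 -0.13174312  0.24513226] [-1.01481188e-04  6.52003810e-01  7.58215674e-01 -1.18825403e-04] [ 0.64920819 -0.43074417 -0.01954587]
[ 292  177   54   53 2061] [318.33236293 202.18534692]
((519.6807250976562, -135.00161743164062), 28.444561004638672) ((519.5150146484375, -135.01837158203125), (55.364540100097656, 55.77341842651367), 0.5271283984184265)
bolt pts 459 [ 0.88010023 -0.29283571  0.0595366 ] [ 0.90950736 -0.13186032  0.07493654] 580.3681917211329 358.6514161220044 210 416
```

View pics/w1.png

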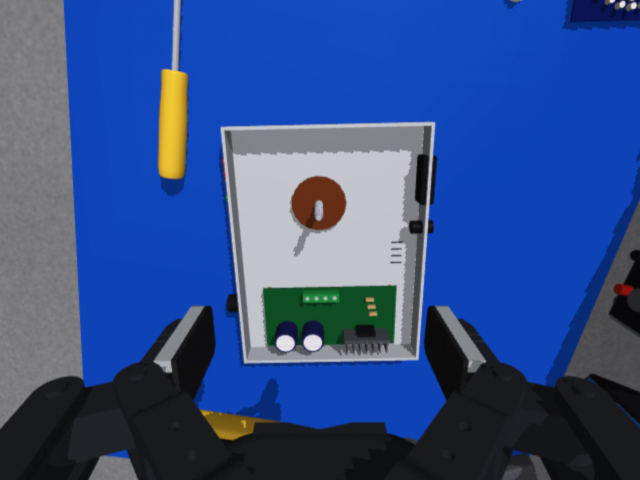

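The wrist view shows the chassis with its fixed disc at (318,202) and the bolt tip near (319,218). The board is at the bottom of the view. I'll measure the settled pose again and get the tip and the yaw.

```bash
cat > m2.py <<'E'
from h import *
print(r.sense()['tcp_pos'].round(4))
c=shot('wrist');s=r.sense();print(s['time_s'],s['tcp_pos'].round(4))
hsv=cv2.cvtColor(c['frame'],cv2.COLOR_RGB2HSV).astype(int)
m=(hsv[...,0]<14)&(hsv[...,1]>90)&(hsv[...,2]>50)&(hsv[...,2]<190)
n,l,st,ce=cv2.connectedComponentsWithStats(m.astype(np.uint8));i=1+st[1:,4].argmax();d=l==i
ct=max(cv2.findContours(d.astype(np.uint8),0,1)[0],key=cv2.contourArea)
X=np.array([onz(c,*p,.009)[:2]*1000 for p in ct[:,0].astype(float)]).astype(np.float32)
print('disc',cv2.fitEllipse(X))
F=np.zeros(d.shape,np.uint8);cv2.drawContours(F,[cv2.convexHull(ct)],-1,1,-1)
b=(F>0)&(hsv[...,1]<100);n,l,st,ce=cv2.connectedComponentsWithStats(b.astype(np.uint8));i=1+st[1:,4].argmax();print('bolt blob',st[i],ce[i])
x,y,w,h,_=st[i];print('tip',onz(c,x+w/2-.5,y+h-3.5,.066).round(4),'foot',onz(c,x+w/2-.5,y+3,.009).round(4))
# tray outer outline
m=~((hsv[...,0]>95)&(hsv[...,0]<130)&(hsv[...,1]>120));
g=(m&(hsv[...,1]<60)&(hsv[...,2]>90)).astype(np.uint8);g[:110]=0;g[370:]=0;g[:,:205]=0;g[:,440:]=0
ct=max(cv2.findContours(g,0,1)[0],key=cv2.contourArea)
X=np.array([onz(c,*p,.03)[:2]*1000 for p in ct[:,0].astype(float)]).astype(np.float32);print(cv2.minAreaRect(X))
E
python3 m2.py
```

```text
[ 0.5198 -0.1317  0.2451]
1.8333 [ 0.5194 -0.1326  0.2451]
disc ((519.4981079101562, -135.03878784179688), (55.34738540649414, 55.744319915771484), 5.356645107269287)
bolt blob [315 198  10  21 172] [319.34302326 208.5755814 ]
tip [ 0.5198 -0.1351  0.066 ] foot [ 0.5196 -0.1341  0.009 ]
((538.167236328125, -182.88092041015625), (200.32989501953125, 259.6124267578125), 10.055685997009277)
```

Emit:
{"fn": "carry_out", "kwargs": {"commands": [-0.49,3.5,0,0,0,0.069,8.5,-0.49,3.5,0,0,0,0.069,8.5,-0.49,3.5,0,0,0,0.069,8.5,-0.49,3.5,0,0,0,0.069,8.5,-0.49,3.5,0,0,0,0.069,8.5,-0.49,3.5,0,0,0,0.069,8.5,-0.49,3.5,0,0,0,0.069,8.5,-0.49,3.5,0,0,0,0.069,8.5,-0.49,3.5,0,0,0,0.069,8.5,-0.49,3.5,0,0,0,0.069,8.5,-0.49,3.5,0,0,0,0.069,8.5,-0.49,3.5,0,0,0,0.069,8.5,0,0,0,0,0,0,8.5,0,0,0,0,0,0,8.5,0,0,0,0,0,0,8.5]}}

```text
time_s: 3.08
tcp_pos: [0.4614, 0.2867, 0.245]
orientation: [0.0, 0.293, 0.956, -0.0]
contact_force: [0.8, 0.2, -0.4]
grip_width: 0.0848
finger_force: 0.0
```

```bash
cat > m3.py <<'E'
from h import *
import sys
c=shot('wrist');save(c,'w2.png');s=r.sense();q=s['orientation'];print(s['time_s'],s['tcp_pos'].round(4),'xyaw',np.degrees(2*np.arctan2(q[2],q[1])))
hsv=cv2.cvtColor(c['frame'],cv2.COLOR_RGB2HSV).astype(int);H,S,V=hsv[...,0],hsv[...,1],hsv[...,2];P=cloud(c)
def big(m,rng=None):
    n,l,st,ce=cv2.connectedComponentsWithStats(m.astype(np.uint8));i=1+st[1:,4].argmax();return l==i,st[i],ce[i]
a,st,ce=big((H>15)&(H<30)&(S>120)&(V>90));print('amber',st,ce)
ct=max(cv2.findContours(a.astype(np.uint8),0,1)[0],key=cv2.contourArea)
M=np.zeros(a.shape,np.uint8);cv2.drawContours(M,[ct],-1,1,-1)
hole,sh,ch=big((M>0)&(V<80));print('hole',sh,ch,onz(c,*ch,.032).round(4))
z=P[...,2][a];print('z',np.percentile(z,[5,50,95]))
top=a&(P[...,2]>.027);X=np.array([onz(c,*p,.032)[:2]*1000 for p in max(cv2.findContours(top.astype(np.uint8),0,1)[0],key=cv2.contourArea)[:,0].astype(float)]).astype(np.float32)
print('top',cv2.fitEllipse(X))
win=np.zeros_like(a);x,y,w,h,_=st;win[max(0,y-30):y+h+40,x-30:x+w+30]=1
t,stt,cet=big(win&(S<100)&(V>130));print('tag',stt,cet,onz(c,*cet,.026).round(4))
v,u=np.nonzero(t);X=np.array([onz(c,i,j,.026)[:2]*1000 for i,j in zip(u,v)]).astype(np.float32);print(cv2.minAreaRect(X))
E
python3 m3.py
```

```text
3.1333 [0.4616 0.2864 0.2451] xyaw 145.85831470898003
amber [ 293  170   57   59 2056] [320.70233463 198.74075875]
hole [308 189  26  26 420] [320.76190476 202.53809524] [0.4607 0.2883 0.032 ]
z [0.02577972 0.0309523  0.03237029]
top ((459.5828857421875, 289.08734130859375), (54.46098709106445, 54.94853591918945), 5.7859697341918945)
tag [302 224  34  14 225] [317.12444444 230.97777778] [0.4844 0.2679 0.026 ]
((484.8264465332031, 269.128662109375), (33.56214904785156, 13.195748329162598), 54.02949523925781)
```

View pics/w2.png

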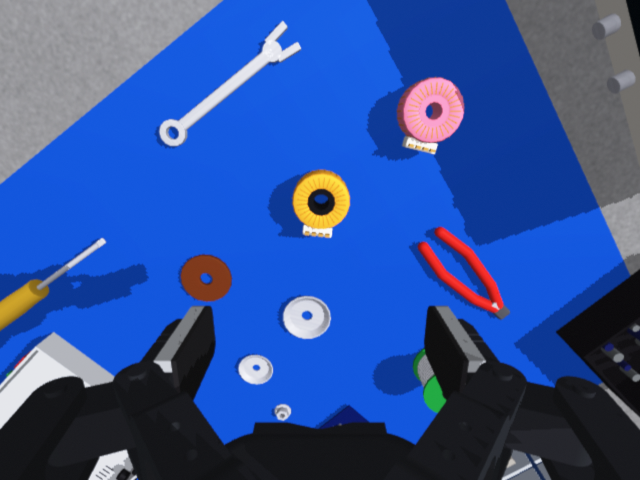

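The wrist view shows the amber transformer at (321,200), its tags at (317,231), the disc at (206,278) and plate A at (306,317). The tags point at about −37°. I'll go down now.

Emit:
{"fn": "carry_out", "kwargs": {"commands": [-0.17,0.24,-2.5,0,0,-0.05,8.5,0,0,-3.5,0,0,0,8.5,0,0,-3.5,0,0,0,8.5,0,0,-3.5,0,0,0,8.5,0,0,-3.5,0,0,0,8.5,0,0,-3.5,0,0,0,8.5,0,0,-2,0,0,0,8.5,0,0,-1.5,0,0,0,8.5,0,0,0,0,0,0,8.5,0,0,0,0,0,0,8.5]}}

```text
time_s: 3.97
tcp_pos: [0.4596, 0.2892, 0.0103]
orientation: [-0.0, 0.317, 0.948, -0.001]
contact_force: [0.6, 0.5, 1.1]
grip_width: 0.0848
finger_force: 0.0
```

Emit:
{"fn": "carry_out", "kwargs": {"commands": [0,0,-0.5,0,0,0,8.5,0,0,-0.4,0,0,0,8.5,0,0,0,0,0,0,7.0,0,0,0,0,0,0,6.0,0,0,0,0,0,0,5.0,0,0,0,0,0,0,5.0,0,0,0,0,0,0,5.0,0,0,0,0,0,0,5.0,0,0,0,0,0,0,5.0], "grip_force": 50}}

```text
time_s: 4.72
tcp_pos: [0.4595, 0.2904, 0.002]
orientation: [0.0, 0.316, 0.949, 0.0]
contact_force: [-1.4, -3.2, 9.9]
grip_width: 0.0561
finger_force: 51.7
```

Emit:
{"fn": "carry_out", "kwargs": {"commands": [0,0,1,0,0,0,5,0,0,2.5,0,0,0,5,0,0,3,0,0,0,5,0,0,3,0,0,0,5,0,0,2,0,0,0,5,0.3,-2,0.5,0,0,-0.05,5,0.42,-3,0,0,0,-0.054,5,0.42,-3,0,0,0,-0.054,5,0.42,-3,0,0,0,-0.054,5,0.42,-3,0,0,0,-0.054,5,0.42,-3,0,0,0,-0.054,5,0.42,-3,0,0,0,-0.054,5,0.42,-3,0,0,0,-0.054,5,0.42,-3,0,0,0,-0.054,5,0.42,-3,0,0,0,-0.054,5,0.42,-3,0,0,0,-0.054,5,0.42,-3,0,0,0,-0.054,5,0.42,-3,0,0,0,-0.054,5,0.42,-3,0,0,0,-0.054,5,0.2,-1.4,0,0,0,-0.03,5]}}

```text
time_s: 6.38
tcp_pos: [0.5186, -0.1375, 0.1218]
orientation: [0.0, 0.656, 0.755, -0.0]
contact_force: [0.3, -0.4, -3.3]
grip_width: 0.0559
finger_force: 55.1
```

Emit:
{"fn": "carry_out", "kwargs": {"commands": [0.1,0,0,0,0,-0.02,5,0,0,0,0,0,0,5,0,0,0,0,0,0,5]}}

```text
time_s: 6.63
tcp_pos: [0.5198, -0.1324, 0.1215]
orientation: [-0.0, 0.66, 0.751, 0.0]
contact_force: [-0.2, 0.5, -3.8]
grip_width: 0.0564
finger_force: 55.2
```

```bash
cat > m4.py <<'E'
from h import *
s=r.sense();q=s['orientation'];tc=s['tcp_pos'];print(s['time_s'],tc.round(4),'xyaw',np.degrees(2*np.arctan2(q[2],q[1])),s['contact_force'].round(1))
c=shot('wrist');save(c,'w3.png')
hsv=cv2.cvtColor(c['frame'],cv2.COLOR_RGB2HSV).astype(int);H,S,V=hsv[...,0],hsv[...,1],hsv[...,2]
m=(H>15)&(H<30)&(S>120)&(V>90);m[:,:150]=0;m[:,490:]=0
n,l,st,ce=cv2.connectedComponentsWithStats(m.astype(np.uint8));i=1+st[1:,4].argmax();a=l==i;print(st[i],ce[i])
P=cloud(c);z=P[...,2][a];zt=np.percentile(z,90);print('ztop',np.percentile(z,[50,80,90,97])-tc[2])
ct=max(cv2.findContours(a.astype(np.uint8),0,1)[0],key=cv2.contourArea);M=np.zeros(a.shape,np.uint8);cv2.drawContours(M,[ct],-1,1,-1)
h=(M>0)&~a&(V<90);n,l,st,ce=cv2.connectedComponentsWithStats(h.astype(np.uint8));i=1+st[1:,4].argmax();print('hole',st[i],ce[i],onz(c,*ce[i],tc[2]+.030).round(4))
E
python3 m4.py
```

```text
6.6333 [ 0.5198 -0.1324  0.1215] xyaw 97.33380834452053 [-0.2  0.5 -3.8]
[  243   256   153   161 15594] [319.00410414 333.04187508]
ztop [0.0287537  0.0294443  0.02974798 0.03015023]
hole [ 282  322   75   65 3794] [319.07538218 354.0060622 ] [ 0.5194 -0.133   0.1515]
```

View pics/w3.png

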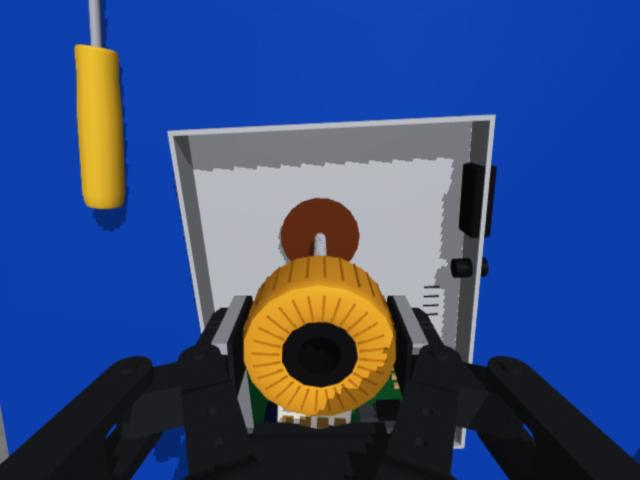

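The view shows the transformer held square with its hole at (319,354). The tags face the board, and the fixed disc is at (319,236). I'll shift about 2 mm in −y and start down over the tip.

Emit:
{"fn": "carry_out", "kwargs": {"commands": [0,-0.22,-1,0,0,0.04,5,0,0,-2,0,0,0,5,0,0,-1.2,0,0,0,5,0,0,-0.8,0,0,0,5,0,0,-0.6,0,0,0,5,0,0,-0.6,0,0,0,5,0,0,0,0,0,0,5]}}

```text
time_s: 7.27
tcp_pos: [0.5196, -0.1354, 0.0585]
orientation: [-0.0, 0.646, 0.763, -0.0]
contact_force: [-0.7, 0.8, -3.5]
grip_width: 0.0561
finger_force: 55.1
```

```bash
python3 m4.py
python3 - <<'E'
from h import *
a=[]
for n,(u,v) in(('scene',(309,205)),('side',(329,225))):
    c=shot(n);a.append(cv2.resize(c['frame'][v-40:v+40,u-45:u+45],(440,391),interpolation=cv2.INTER_CUBIC))
c=shot('wrist');print(c['frame'][354,319])
a.append(cv2.resize(c['frame'][300:400,260:380],(440,391)))
cv2.imwrite('pics/c4.png',cv2.resize(np.hstack(a),(800,237))[:,:,::-1])
E
```

```text
7.2667 [ 0.5196 -0.1354  0.0585] xyaw 99.53144314064417 [-0.7  0.8 -3.5]
[  243   255   153   162 15476] [318.99017834 332.74844921]
ztop [0.02875579 0.02944529 0.0297379  0.03014653]
hole [ 282  322   76   65 3817] [319.06706838 354.04217972] [ 0.5193 -0.1361  0.0885]
[ 9  9 10]
```

View pics/c4.png

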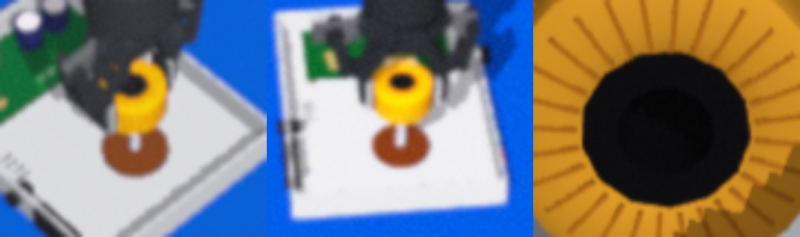

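The bolt has entered the hole with no contact force. I'll lower it gently.

Emit:
{"fn": "carry_out", "kwargs": {"commands": [0,0,-0.7,0,0,0,5,0,0,-0.7,0,0,0,5,0,0,-0.7,0,0,0,5,0,0,-0.7,0,0,0,5,0,0,-0.7,0,0,0,5,0,0,-0.5,0,0,0,5,0,0,-0.3,0,0,0,5,0,0,-0.1,0,0,0,5,0,0,-0.1,0,0,0,5,0,0,0,0,0,0,5]}}

```text
time_s: 8.3
tcp_pos: [0.5199, -0.1357, 0.0143]
orientation: [0.0, 0.646, 0.763, -0.0]
contact_force: [0.3, -0.0, -3.4]
grip_width: 0.0562
finger_force: 55.2
```

Emit:
{"fn": "carry_out", "kwargs": {"commands": [0,0,-0.1,0,0,0,5,0,0,-0.1,0,0,0,5,0,0,-0.05,0,0,0,5,0,0,-0.05,0,0,0,5,0,0,0,0,0,0,5]}}

```text
time_s: 8.72
tcp_pos: [0.5198, -0.1358, 0.0112]
orientation: [-0.0, 0.646, 0.763, -0.0]
contact_force: [0.0, -0.1, -3.7]
grip_width: 0.0558
finger_force: 55.2
```

Emit:
{"fn": "carry_out", "kwargs": {"commands": [0,0,-0.05,0,0,0,5,0,0,-0.05,0,0,0,5,0,0,0,0,0,0,5]}}

```text
time_s: 8.97
tcp_pos: [0.5199, -0.1358, 0.011]
orientation: [0.0, 0.646, 0.763, -0.0]
contact_force: [-7.5, 0.8, 15.5]
grip_width: 0.0558
finger_force: 57.1
```

Emit:
{"fn": "carry_out", "kwargs": {"commands": [0,0,0,0,0,0,6.2,0,0,0,0,0,0,7,0,0,0,0,0,0,8.5,0,0,0,0,0,0,8.5,0,0,0,0,0,0,8.5,0,0,1.5,0,0,0,8.5,0,0,2.5,0,0,0,8.5,0,0,3.5,0,0,0,8.5,0,0,4,0,0,0,8.5,0,0,4,0,0,0,8.5,-0.59,2.95,4,0,0,0,8.5,-0.59,2.95,3.9,0,0,0,8.5,-0.59,2.95,0,0,0,0,8.5,-0.59,2.95,0,0,0,0,8.5,-0.59,2.95,0,0,0,0,8.5,-0.59,2.95,0,0,0,0,8.5,-0.59,2.95,0,0,0,0,8.5,-0.59,2.95,0,0,0,0,8.5,-0.59,2.95,0,0,0,0,8.5,0,0,0,0,0,0,8.5]}}

```text
time_s: 10.63
tcp_pos: [0.4672, 0.1257, 0.232]
orientation: [-0.0, 0.644, 0.765, 0.001]
contact_force: [-0.7, 0.2, -0.0]
grip_width: 0.0852
finger_force: 0.0
```

Emit:
{"fn": "carry_out", "kwargs": {"commands": [0,0,0,0,0,0,8.5,0,0,0,0,0,0,8.5]}}

```text
time_s: 10.8
tcp_pos: [0.4687, 0.1198, 0.2315]
orientation: [0.0, 0.646, 0.763, -0.0]
contact_force: [-1.0, -0.5, 0.7]
grip_width: 0.0847
finger_force: 0.0
```

```bash
cat > m5.py <<'E'
from h import *
s=r.sense();q=s['orientation'];tc=s['tcp_pos'];print(s['time_s'],tc.round(4),'xyaw',np.degrees(2*np.arctan2(q[2],q[1])))
c=shot('wrist')
hsv=cv2.cvtColor(c['frame'],cv2.COLOR_RGB2HSV).astype(int);H,S,V=hsv[...,0],hsv[...,1],hsv[...,2]
def rep(m,zz,name):
    n,l,st,ce=cv2.connectedComponentsWithStats(m.astype(np.uint8))
    for i in np.argsort(-st[1:,4])[:4]+1:
        if st[i][4]<150: continue
        ct=max(cv2.findContours((l==i).astype(np.uint8),0,1)[0],key=cv2.contourArea)
        X=np.array([onz(c,*p,zz)[:2]*1000 for p in ct[:,0].astype(float)]).astype(np.float32)
        e=cv2.fitEllipse(X);M=np.zeros(m.shape,np.uint8);cv2.drawContours(M,[ct],-1,1,-1)
        z=cloud(c)[...,2][M>0]
        print(name,ce[i].round(1),st[i][4],np.round(e[0],1),np.round(e[1],1),'z',np.percentile(z,[10,50,90]).round(4))
rep((H<14)&(S>90)&(V>50)&(V<190),.006,'brown')
p=(S<90)&(V>110);rep(p&(np.arange(640)>150)&(np.arange(480)[:,None]<330),.008,'plate')
E
python3 m5.py
python3 - <<'E'
from h import *
c=shot('side');z=cloud(c);h=cv2.cvtColor(c['frame'],cv2.COLOR_RGB2HSV).astype(int)
m=(h[...,0]>15)&(h[...,0]<28)&(h[...,1]>120)&(h[...,2]>100);w=np.zeros_like(m);w[185:265,285:365]=1;m&=w
P=z[m];t=P[P[:,2]>np.percentile(P[:,2],50)];print('trafo top z',np.percentile(P[:,2],[50,80,95]),t.mean(0))
a=[cv2.resize(shot(n)['frame'][v-40:v+40,u-45:u+45],(400,355),interpolation=cv2.INTER_CUBIC) for n,(u,v) in(('scene',(309,205)),('side',(329,225)))]
cv2.imwrite('pics/c5.png',np.hstack(a)[:,:,::-1])
E
```

```text
10.8 [0.4687 0.1198 0.2315] xyaw 99.50564156071604
brown [318.  192.1] 2182 [465.3 127.8] [54.5 54.9] z [0.0041 0.0054 0.0064]
brown [327.1 394.3] 249 [ 521.6 -152.4] [62.7 89.2] z [0.0047 0.0078 0.0091]
brown [631.  404.4] 182 [888.6 -68.1] [14.5 26.8] z [0.0203 0.0257 0.0291]
plate [435.6 142.4] 2564 [569.  194.7] [54.7 54.9] z [0.0008 0.0026 0.007 ]
plate [182.   55.5] 1473 [323.7 224.6] [22.1 93.1] z [0.0038 0.0065 0.008 ]
plate [610.8  61.5] 1288 [711.5 288.9] [41.2 49. ] z [0.0094 0.0235 0.036 ]
plate [434.6 237.7] 1160 [593.2 101.2] [41.1 41.3] z [0.0002 0.0018 0.0053]
trafo top z [0.03592497 0.04635113 0.30643153] [ 0.50859442 -0.02070782  0.14337233]
```

View pics/c5.png

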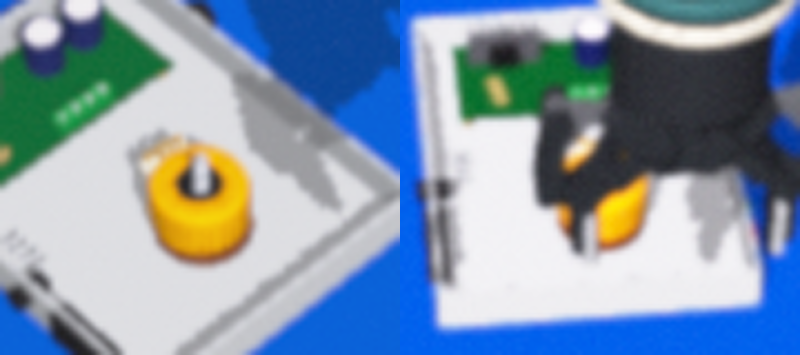

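The crops show the transformer seated over the bolt with its tags toward the board. The loose disc is at wrist (318,192), which is about (465, 128) mm. I'll descend on it.

Emit:
{"fn": "carry_out", "kwargs": {"commands": [-0.34,0.8,-2.5,0,0,0,6.8,0,0,-3.5,0,0,0,6.8,0,0,-3.5,0,0,0,6.8,0,0,-3.5,0,0,0,6.8,0,0,-3.5,0,0,0,6.8,0,0,-2.5,0,0,0,6.8,0,0,-1.5,0,0,0,6.8,0,0,-0.7,0,0,0,6.8,0,0,0,0,0,0,6.8,0,0,0,0,0,0,6.8]}}

```text
time_s: 11.83
tcp_pos: [0.4656, 0.1282, 0.0201]
orientation: [0.0, 0.646, 0.763, 0.0]
contact_force: [0.1, -0.4, 0.1]
grip_width: 0.0679
finger_force: 0.0
```

Emit:
{"fn": "carry_out", "kwargs": {"commands": [0,-0.04,-0.8,0,0,0,6.8,0,0,-0.6,0,0,0,6.8,0,0,-0.4,0,0,0,6.8,0,0,-0.3,0,0,0,6.8,0,0,-0.2,0,0,0,6.8,0,0,0,0,0,0,6.8,0,0,0,0,0,0,6.8]}}

```text
time_s: 12.42
tcp_pos: [0.4652, 0.1279, -0.0034]
orientation: [-0.0, 0.646, 0.763, -0.0]
contact_force: [-0.5, 0.4, -0.2]
grip_width: 0.0684
finger_force: 0.0
```

No contact yet. I'll close gently.

Emit:
{"fn": "carry_out", "kwargs": {"commands": [0,0,0,0,0,0,6.2,0,0,0,0,0,0,5.4,0,0,0,0,0,0,5,0,0,0,0,0,0,5,0,0,0,0,0,0,5,0,0,0,0,0,0,5], "grip_force": 30}}

```text
time_s: 12.92
tcp_pos: [0.4654, 0.1279, -0.003]
orientation: [0.0, 0.646, 0.763, 0.0]
contact_force: [-2.6, -0.7, 8.3]
grip_width: 0.0552
finger_force: 30.1
```

Emit:
{"fn": "carry_out", "kwargs": {"commands": [0,0,0.5,0,0,0,5,0,0,1.5,0,0,0,5,0,0,3,0,0,0,5,0,0,3,0,0,0,5,0,0,2.5,0,0,0,5,0.3,-1.5,1,0,0,0,5,0.6,-2.9,0,0,0,0,5,0.6,-2.9,0,0,0,0,5,0.6,-2.9,0,0,0,0,5,0.6,-2.9,0,0,0,0,5,0.6,-2.9,0,0,0,0,5,0.6,-2.9,0,0,0,0,5,0.6,-2.9,0,0,0,0,5,0.6,-2.9,0,0,0,0,5,0.3,-1.5,0,0,0,0,5,0,-0.2,0,0,0,0,5,0,0,0,0,0,0,5,0,0,0,0,0,0,5,0,0,0,0,0,0,5]}}

```text
time_s: 14.5
tcp_pos: [0.5192, -0.1349, 0.1117]
orientation: [-0.0, 0.645, 0.764, 0.0]
contact_force: [0.4, -0.7, -0.1]
grip_width: 0.0552
finger_force: 32.1
```

```bash
cat > m6.py <<'E'
from h import *
import sys
kind,pic=sys.argv[1:3]
s=r.sense();q=s['orientation'];tc=s['tcp_pos'];print(s['time_s'],tc.round(4),'xyaw',np.degrees(2*np.arctan2(q[2],q[1])),s['contact_force'].round(1))
c=shot('wrist');save(c,pic);P=cloud(c)
hsv=cv2.cvtColor(c['frame'],cv2.COLOR_RGB2HSV).astype(int);H,S,V=hsv[...,0],hsv[...,1],hsv[...,2]
m=(H<14)&(S>90)&(V>40)&(V<200) if kind=='disc' else (S<90)&(V>100)
m&=(P[...,2]>tc[2]-.01)&(P[...,2]<tc[2]+.03);m[:,:235]=0;m[:,405:]=0
n,l,st,ce=cv2.connectedComponentsWithStats(m.astype(np.uint8));i=1+st[1:,4].argmax();a=l==i;print(st[i],ce[i])
z=P[...,2][a];print('z-tcp',np.percentile(z,[5,50,95])-tc[2])
A=P[a];k=np.c_[A[:,:2]-A[:,:2].mean(0),np.ones(len(A))];print('tilt',np.linalg.lstsq(k,A[:,2],rcond=None)[0])
ct=max(cv2.findContours(a.astype(np.uint8),0,1)[0],key=cv2.contourArea);M=np.zeros(a.shape,np.uint8);cv2.drawContours(M,[ct],-1,1,-1)
zt=np.median(z)
h=(M>0)&~a;n,l,st,ce=cv2.connectedComponentsWithStats(h.astype(np.uint8));i=1+st[1:,4].argmax();print('hole',st[i],ce[i],onz(c,*ce[i],zt).round(4))
X=np.array([onz(c,*p,zt)[:2]*1000 for p in ct[:,0].astype(float)]).astype(np.float32);print('outer',cv2.fitEllipse(X))
E
python3 m6.py disc w6.png
```

```text
14.5 [ 0.5192 -0.1349  0.1117] xyaw 99.60321876508458 [ 0.4 -0.7 -0.1]
[  252   254   135   124 12487] [318.93985745 315.9079843 ]
z-tcp [0.00700903 0.00821927 0.00916158]
tilt [-0.00157446 -0.00510458  0.11988248]
hole [303 306  34  26 694] [319.38904899 318.38184438] [ 0.5187 -0.1338  0.1199]
outer ((518.5719604492188, -134.40719604492188), (55.67392349243164, 57.14974594116211), 2.699953079223633)
```

View pics/w6.png

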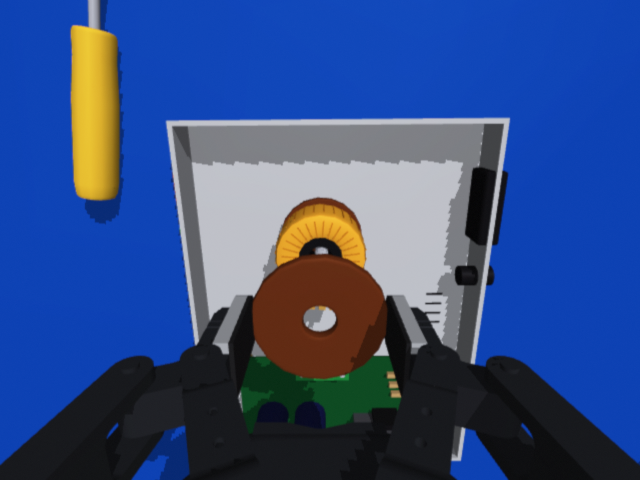

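The disc is held level with its hole at (319,318). The transformer is on the bolt behind it. I'll shift by (+0.5, −0.4) mm and lower.

Emit:
{"fn": "carry_out", "kwargs": {"commands": [0.05,-0.04,-1,0,0,0,5,0,0,-1.8,0,0,0,5,0,0,-1,0,0,0,5,0,0,-0.5,0,0,0,5,0,0,-0.3,0,0,0,5,0,0,-0.3,0,0,0,5,0,0,-0.3,0,0,0,5,0,0,0,0,0,0,5]}}

```text
time_s: 15.22
tcp_pos: [0.5197, -0.1365, 0.0594]
orientation: [-0.0, 0.646, 0.763, -0.0]
contact_force: [0.2, 0.2, -0.2]
grip_width: 0.0554
finger_force: 32.1
```

```bash
python3 m6.py disc w7.png
python3 - <<'E'
import cv2
a=cv2.imread('pics/w7.png')[280:380,240:400];cv2.imwrite('pics/c7.png',cv2.resize(a,(640,400),interpolation=cv2.INTER_CUBIC))
E
```

```text
15.2167 [ 0.5197 -0.1365  0.0594] xyaw 99.51251328404884 [ 0.2  0.2 -0.2]
[  252   254   135   125 12487] [318.93945704 316.03275406]
z-tcp [0.00700727 0.00823281 0.0091842 ]
tilt [-0.00176488 -0.00597511  0.06754888]
hole [303 306  34  26 677] [319.31610044 318.53175775] [ 0.5192 -0.1355  0.0676]
outer ((519.1224365234375, -136.1293182373047), (55.5771598815918, 57.1993522644043), 3.640012741088867)
```

View pics/c7.png

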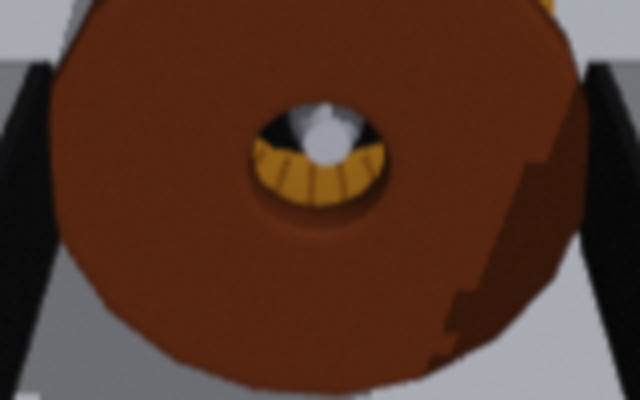

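The crop shows the bolt tip at (325,140) inside the disc hole, but above and slightly right of its centre (318,170). That puts the hole about 2 mm too far in −y and 0.7 mm too far in −x, so I'll correct that and lower on.

Emit:
{"fn": "carry_out", "kwargs": {"commands": [0.07,0.18,0,0,0,0,5,0,0,-0.3,0,0,0,5,0,0,-0.4,0,0,0,5,0,0,-0.4,0,0,0,5,0,0,-0.3,0,0,0,5,0,0,-0.2,0,0,0,5,0,0,-0.1,0,0,0,5,0,0,-0.1,0,0,0,5,0,0,0,0,0,0,5]}}

```text
time_s: 16.02
tcp_pos: [0.5204, -0.1347, 0.0414]
orientation: [-0.0, 0.646, 0.763, -0.0]
contact_force: [-0.6, 0.5, -0.2]
grip_width: 0.0555
finger_force: 32.1
```

Emit:
{"fn": "carry_out", "kwargs": {"commands": [0,0,-0.1,0,0,0,5,0,0,-0.1,0,0,0,5,0,0,-0.05,0,0,0,5,0,0,-0.05,0,0,0,5,0,0,0,0,0,0,5]}}

```text
time_s: 16.43
tcp_pos: [0.5204, -0.1347, 0.0385]
orientation: [-0.0, 0.646, 0.763, -0.0]
contact_force: [0.3, -0.2, -0.3]
grip_width: 0.0552
finger_force: 32.1
```

Emit:
{"fn": "carry_out", "kwargs": {"commands": [0,0,-0.05,0,0,0,5,0,0,-0.05,0,0,0,5,0,0,0,0,0,0,5]}}

```text
time_s: 16.68
tcp_pos: [0.5205, -0.1348, 0.038]
orientation: [0.0, 0.646, 0.763, -0.0]
contact_force: [-4.1, 0.2, 10.0]
grip_width: 0.0552
finger_force: 33.1
```

Emit:
{"fn": "carry_out", "kwargs": {"commands": [0,0,0,0,0,0,6,0,0,0,0,0,0,6.8,0,0,0,0,0,0,7.5,0,0,0,0,0,0,7.5,0,0,1,0,0,0,7.5,0,0,2,0,0,0,8,0,0,3,0,0,0,8.5,0,0,3.5,0,0,0,8.5,0.41,2.75,4,0,0,0,8.5,0.41,2.75,4,0,0,0,8.5,0.41,2.75,2,0,0,0,8.5,0.41,2.75,0,0,0,0,8.5,0.41,2.75,0,0,0,0,8.5,0.41,2.75,0,0,0,0,8.5,0.41,2.75,0,0,0,0,8.5,0.41,2.75,0,0,0,0,8.5,0.41,2.75,0,0,0,0,8.5,0.41,2.75,0,0,0,0,8.5,0.41,2.75,0,0,0,0,8.5,0.41,2.75,0,0,0,0,8.5]}}

```text
time_s: 18.35
tcp_pos: [0.5683, 0.1887, 0.2217]
orientation: [0.0, 0.646, 0.763, 0.0]
contact_force: [0.1, -0.1, -0.9]
grip_width: 0.085
finger_force: 0.0
```

Emit:
{"fn": "carry_out", "kwargs": {"commands": [0,0,0,0,0,0,8.5,0,0,0,0,0,0,8.5,0,0,0,0,0,0,8.5,0,0,0,0,0,0,8.5]}}

```text
time_s: 18.68
tcp_pos: [0.5685, 0.1862, 0.2213]
orientation: [0.0, 0.647, 0.763, -0.0]
contact_force: [0.2, -0.0, 0.1]
grip_width: 0.0853
finger_force: 0.0
```

```bash
python3 m5.py
python3 - <<'E'
from h import *
for n,w in(('scene',(185,225,290,330)),('side',(205,245,310,350))):
    c=shot(n);P=cloud(c);h=cv2.cvtColor(c['frame'],cv2.COLOR_RGB2HSV).astype(int)
    m=(h[...,0]<14)&(h[...,1]>90)&(h[...,2]>50)&(h[...,2]<190);k=np.zeros_like(m);k[w[0]:w[1],w[2]:w[3]]=1;m&=k&(P[...,2]>.03)&(P[...,2]<.06)
    A=P[m];print(n,len(A))
    if len(A)>50:
        X=np.c_[A[:,:2]-A[:,:2].mean(0),np.ones(len(A))];print('tilt',np.linalg.lstsq(X,A[:,2],rcond=None)[0],A.mean(0).round(4))
E
```

```text
18.6833 [0.5685 0.1862 0.2213] xyaw 99.43929052043693
brown [415.   21.5] 607 [629.5 389.1] [ 66.  171.2] z [0.0086 0.0098 0.0112]
brown [236.1 430.6] 178 [ 513.  -115.5] [16.4 38.3] z [0.0046 0.0077 0.0093]
plate [322.4 194.5] 2369 [569.4 194.9] [54.4 54.9] z [0.001  0.0027 0.0072]
plate [330.7 284.3] 1078 [594.2 101.6] [40.7 41.5] z [0.0005 0.002  0.0054]
plate [480.2 118.6] 667 [704.5 288.8] [25.7 43.4] z [0.0081 0.0205 0.0318]
plate [449.3 317.7] 332 [729.3  83.5] [13.1 43.1] z [0.2388 0.246  0.2524]
scene 260
tilt [-0.00289048  0.01542506  0.04698745] [ 0.5222 -0.1334  0.047 ]
side 128
tilt [0.01426279 0.01725103 0.0466613 ] [ 0.5187 -0.135   0.0467]
```

The disc lies flat with its top at 47 mm. The plate measures about 55–56 mm across at (569.4, 194.9), so I'm going to it.

Emit:
{"fn": "carry_out", "kwargs": {"commands": [0.09,0.87,-2.5,0,0,0,6.8,0,0,-3.5,0,0,0,6.8,0,0,-3.5,0,0,0,6.8,0,0,-3.5,0,0,0,6.8,0,0,-3.5,0,0,0,6.8,0,0,-2,0,0,0,6.8,0,0,-1,0,0,0,6.8,0,0,-0.7,0,0,0,6.8,0,0,0,0,0,0,6.8,0,0,0,0,0,0,6.8]}}

```text
time_s: 19.67
tcp_pos: [0.57, 0.1962, 0.0201]
orientation: [0.0, 0.646, 0.763, 0.001]
contact_force: [0.7, -0.1, 1.4]
grip_width: 0.0681
finger_force: 0.0
```

Emit:
{"fn": "carry_out", "kwargs": {"commands": [-0.05,-0.12,-0.8,0,0,0,6.8,0,0,-0.6,0,0,0,6.8,0,0,-0.4,0,0,0,6.8,0,0,-0.3,0,0,0,6.8,0,0,-0.15,0,0,0,6.8,0,0,0,0,0,0,6.2,0,0,0,0,0,0,5.4,0,0,0,0,0,0,5,0,0,0,0,0,0,5,0,0,0,0,0,0,5,0,0,0,0,0,0,5], "grip_force": 30}}

```text
time_s: 20.58
tcp_pos: [0.5689, 0.195, -0.003]
orientation: [0.0, 0.646, 0.763, 0.0]
contact_force: [-2.1, -0.8, 5.8]
grip_width: 0.0545
finger_force: 30.5
```

Emit:
{"fn": "carry_out", "kwargs": {"commands": [0,0,0.5,0,0,0,5,0,0,1.5,0,0,0,5,0,0,3,0,0,0,5,0,0,3,0,0,0,5,0,0,2.5,0,0,0,5,-0.22,-1.5,1,0,0,0,5,-0.44,-3,0,0,0,0,5,-0.44,-3,0,0,0,0,5,-0.44,-3,0,0,0,0,5,-0.44,-3,0,0,0,0,5,-0.44,-3,0,0,0,0,5,-0.44,-3,0,0,0,0,5,-0.44,-3,0,0,0,0,5,-0.44,-3,0,0,0,0,5,-0.44,-3,0,0,0,0,5,-0.4,-2.7,0,0,0,0,5,-0.2,-1.5,0,0,0,0,5,0,-0.2,0,0,0,0,5,0,0,0,0,0,0,5,0,0,0,0,0,0,5]}}

```text
time_s: 22.25
tcp_pos: [0.5214, -0.1333, 0.1123]
orientation: [0.0, 0.646, 0.764, 0.0]
contact_force: [-0.2, 0.9, -1.0]
grip_width: 0.0546
finger_force: 31.9
```

Emit:
{"fn": "carry_out", "kwargs": {"commands": [0,0,0,0,0,0,5,0,0,0,0,0,0,5]}}

```text
time_s: 22.42
tcp_pos: [0.5213, -0.133, 0.1118]
orientation: [0.0, 0.645, 0.764, 0.0]
contact_force: [-0.1, -0.0, -0.7]
grip_width: 0.0539
finger_force: 31.9
```

```bash
python3 m6.py plate w8.png
```

```text
22.4167 [ 0.5213 -0.133   0.1118] xyaw 99.6081598771495 [-0.1 -0.  -0.7]
[  252   259   135   122 11703] [317.66948646 321.70392207]
z-tcp [0.00404497 0.00552176 0.01048589]
tilt [-0.0072138  -0.00840985  0.11829792]
hole [305 304  30  24 555] [319.2954955  315.26666667] [ 0.5208 -0.1321  0.1173]
outer ((521.2933349609375, -135.80551147460938), (56.57676315307617, 57.655086517333984), 0.6910704374313354)
```

Emit:
{"fn": "carry_out", "kwargs": {"commands": [-0.08,-0.15,-1,0,0,0,5,0,0,-1.8,0,0,0,5,0,0,-1,0,0,0,5,0,0,-0.5,0,0,0,5,0,0,-0.2,0,0,0,5,0,0,0,0,0,0,5,0,0,0,0,0,0,5]}}

```text
time_s: 23.05
tcp_pos: [0.5205, -0.1356, 0.0668]
orientation: [0.0, 0.646, 0.763, 0.0]
contact_force: [0.0, 0.2, 0.0]
grip_width: 0.0541
finger_force: 31.9
```

```bash
python3 m6.py plate w9.png
python3 - <<'E'
import cv2
a=cv2.imread('pics/w9.png')[260:380,240:400];cv2.imwrite('pics/c9.png',cv2.resize(a,(640,480),interpolation=cv2.INTER_CUBIC))
E
```

```text
23.05 [ 0.5205 -0.1356  0.0668] xyaw 99.52255325269392 [0.  0.2 0. ]
[  253   259   133   122 10616] [313.19545968 321.80708365]
z-tcp [0.00400676 0.00535213 0.01054559]
tilt [-0.02454531 -0.01484667  0.07316247]
hole [286 265  93  41 868] [338.79032258 278.36059908] [ 0.525  -0.1168  0.0722]
outer ((519.5799560546875, -138.39532470703125), (54.5803108215332, 58.239967346191406), 175.93621826171875)
```

View pics/c9.png

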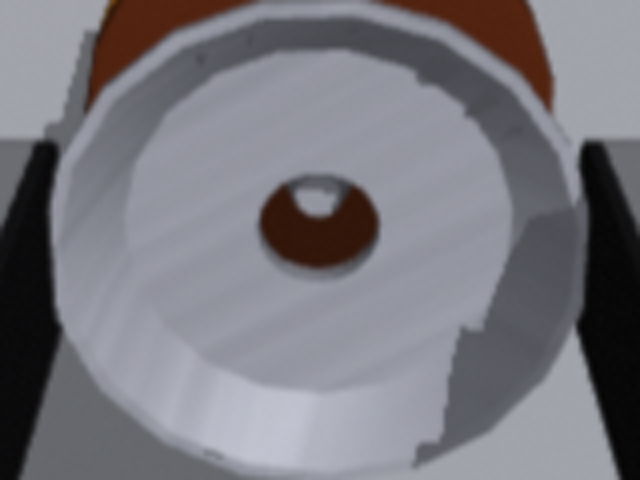

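Run:
```python
from h import *
c=shot('wrist');z=r.sense()['tcp_pos'][2]
t=onz(c,319.8,308.8,.066);h=onz(c,319.5,316.5,z+.0055);print(t,h,(t-h)*100)
```

```text
[ 0.52037315 -0.1352652   0.066     ] [ 0.52025209 -0.13532693  0.07250043] [ 0.01210631  0.0061731  -0.65004332]
```

In the crop the tip is at (320,195) and the hole centre at (318,226). Projected, they agree to within 0.2 mm, so I'll lower it.

Emit:
{"fn": "carry_out", "kwargs": {"commands": [0,0,-0.2,0,0,0,5,0,0,-0.2,0,0,0,5,0,0,-0.2,0,0,0,5,0,0,-0.2,0,0,0,5,0,0,-0.2,0,0,0,5,0,0,-0.2,0,0,0,5,0,0,0,0,0,0,5]}}

```text
time_s: 23.73
tcp_pos: [0.52, -0.1356, 0.054]
orientation: [-0.0, 0.646, 0.763, -0.0]
contact_force: [0.1, -1.1, -0.2]
grip_width: 0.0541
finger_force: 31.9
```

Emit:
{"fn": "carry_out", "kwargs": {"commands": [0,0,-0.2,0,0,0,5,0,0,-0.2,0,0,0,5,0,0,-0.2,0,0,0,5,0,0,-0.1,0,0,0,5,0,0,-0.1,0,0,0,5,0,0,-0.1,0,0,0,5,0,0,-0.05,0,0,0,5,0,0,0,0,0,0,5]}}

```text
time_s: 24.4
tcp_pos: [0.5202, -0.1357, 0.0449]
orientation: [-0.0, 0.646, 0.763, -0.0]
contact_force: [-0.5, -0.2, 0.2]
grip_width: 0.0543
finger_force: 31.9
```

Emit:
{"fn": "carry_out", "kwargs": {"commands": [0,0,-0.05,0,0,0,5,0,0,-0.05,0,0,0,5,0,0,0,0,0,0,5]}}

```text
time_s: 24.65
tcp_pos: [0.5203, -0.1357, 0.044]
orientation: [0.0, 0.646, 0.763, -0.0]
contact_force: [-0.4, -0.2, 0.8]
grip_width: 0.0543
finger_force: 32.0
```

Emit:
{"fn": "carry_out", "kwargs": {"commands": [0,0,-0.03,0,0,0,5,0,0,-0.03,0,0,0,5,0,0,0,0,0,0,5]}}

```text
time_s: 24.9
tcp_pos: [0.5204, -0.1357, 0.0439]
orientation: [0.0, 0.646, 0.763, -0.0]
contact_force: [-4.5, 1.0, 12.7]
grip_width: 0.0544
finger_force: 32.7
```

Seated. I'll release, back off and check.

Emit:
{"fn": "carry_out", "kwargs": {"commands": [0,0,0,0,0,0,6,0,0,0,0,0,0,6.8,0,0,0,0,0,0,7.5,0,0,0,0,0,0,7.8,0,0,0,0,0,0,7.8,0,0,1,0,0,0,7.8,0,0,2,0,0,0,8,0,0,3,0,0,0,8.5,0,0,3.5,0,0,0,8.5,0,0,4,0,0,0,8.5,0,0,4,0,0,0,8.5,0,0,2,0,0,0,8.5,0,0,0,0,0,0,8.5,0,0,0,0,0,0,8.5]}}

```text
time_s: 26.07
tcp_pos: [0.5205, -0.1358, 0.24]
orientation: [0.001, 0.646, 0.763, 0.0]
contact_force: [-0.4, 0.8, -1.9]
grip_width: 0.0851
finger_force: 0.0
```

Run:
```python
from h import *
c=shot('wrist');P=cloud(c);h=cv2.cvtColor(c['frame'],cv2.COLOR_RGB2HSV).astype(int)
m=(P[...,2]>.045)&(P[...,2]<.058)&(np.hypot(P[...,0]-.52,P[...,1]+.135)<.035)&(h[...,1]<90)
A=P[m];ctr=A[:,:2].mean(0);rr=np.hypot(*(A[:,:2]-ctr).T);F=A[(rr<.019)&(rr>.008)]
print(r.sense()['time_s'],len(F),np.linalg.lstsq(np.c_[F[:,:2]-ctr,np.ones(len(F))],F[:,2],rcond=None)[0],ctr,'rim',np.percentile(A[rr>.025][:,2],[50,95]))
a=cv2.resize(c['frame'][150:300,220:420],(430,322));s=shot('scene')['frame'][165:250,255:367]
cv2.imwrite('pics/end.png',np.hstack([a,cv2.resize(s,(370,322))[:, :]])[:,:,::-1])
```

```text
26.1167 1052 [-0.00136177 -0.00146544  0.04897303] [ 0.51992104 -0.13608207] rim [0.05400456 0.05543804]
```

View pics/end.png

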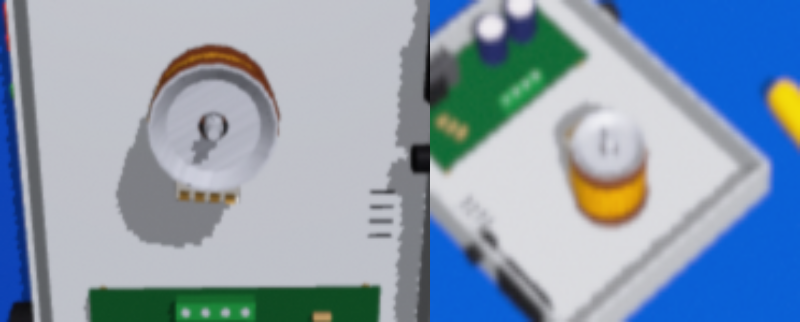

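The final view shows the plate flat on the stack, its floor at 49.0 mm, rim up at 55 mm and bolt through at (213,127). The tags face the board to within a few degrees. I'm handing the job in.

```bash
python3 -c "
from station import r
print(r.sign_off())"
```

```text
the job is handed in; nothing more can be done
None
```

The transformer, insulating disc and dished plate are stacked over the bolt in that order, each seated and released. The plate's rim is up and the tags face the rectifier board to within a few degrees. The job was handed in at about 26 s.

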